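# Set up the photo booth and present a spice tin to the camera

### The job

Fold up all three panels of the little blue photo booth until they stand upright, then take the spice tin with the orange lid from the wooden board and hold it up inside the booth for its photograph: upright in the air over the middle of the booth floor, its middle level with the camera lens and its label facing the lens. Finish while still holding it there, keep all three panels standing, and leave the camera and everything else on the counter where it is.

Things in the scene. Friction and masses are not known exactly. Their poses are not given: they have to be found in the camera images.
- booth: folding photo booth: white floor plate 140 mm (x) by 160 mm (y), 8 mm thick, fixed to the counter. Origin at the centre of its underside; +x points to the camera (the open side), +y to the left panel, -x to the back panel, -y to the right. With panels upright, a box open above and to +x; board edges then 108 mm, toggle tops 141 mm above the table
- floor_mark (a point): grey dot in the middle of the booth floor, on its upper side (8 mm above the table)
- back_panel (a joint): angle of the back panel, rad: 0 flat outwards, 1.571 upright (end stop). 6 mm blue board on the -x edge of the floor plate, hinge axis 8 mm above the table at booth x = -70 mm; board reaches 100 mm from the hinge, a wooden toggle stands out beyond its edge. Stiff friction hinge (0.16 N m, 1 to 2.5 N at the toggle): stays where it is left
- left_panel (a joint): angle of the left panel, rad: 0 flat outwards, 1.571 upright (end stop). 6 mm blue board on the +y edge of the floor plate, hinge axis 8 mm above the table at booth y = +80 mm; board reaches 100 mm from the hinge, a wooden toggle stands out beyond its edge. Stiff friction hinge (0.16 N m, 1 to 2.5 N at the toggle): stays where it is left
- right_panel (a joint): angle of the right panel, rad: 0 flat outwards, 1.571 upright (end stop). 6 mm blue board on the -y edge of the floor plate, hinge axis 8 mm above the table at booth y = -80 mm; board reaches 100 mm from the hinge, a wooden toggle stands out beyond its edge. Stiff friction hinge (0.16 N m, 1 to 2.5 N at the toggle): stays where it is left
- back_toggle (a point): centre of the wooden toggle of the back panel: a bar 16 mm thick and 30 mm long, parallel to the hinge, its centre 125 mm from the hinge axis in the panel's plane, on a stem 12 mm wide; 17 mm free between bar and board edge. Pinched on its two ends (30 mm apart) it turns between the fingers as the panel rises
- left_toggle (a point): centre of the wooden toggle of the left panel: a bar 16 mm thick and 30 mm long, parallel to the hinge, its centre 125 mm from the hinge axis in the panel's plane, on a stem 12 mm wide; 17 mm free between bar and board edge. Pinched on its two ends (30 mm apart) it turns between the fingers as the panel rises
- right_toggle (a point): centre of the wooden toggle of the right panel: a bar 16 mm thick and 30 mm long, parallel to the hinge, its centre 125 mm from the hinge axis in the panel's plane, on a stem 12 mm wide; 17 mm free between bar and board edge. Pinched on its two ends (30 mm apart) it turns between the fingers as the panel rises
- lens (a point): centre of the front glass of the black camera, about 0.16 m beyond the booth floor mark, on the booth's centre line; it looks along booth -x. Its height differs from time to time (100 to 130 mm above the table). z up
- orange_tin: the tin to present: 40 x 40 mm square, 90 mm tall, bright metal with a 15 mm orange lid flush with its sides and a white paper label with an orange square on its +x side. Origin at the centre of its underside, z up. About 0.08 to 0.17 kg
- orange_tin_mid (a point): middle of the orange-lidded tin, 45 mm above its underside, on its axis
- board: wooden board 300 mm (x) by 110 mm (y), 12 mm thick, fixed; the three tins stand on it in a row along its x, in any order, about 85 mm apart. Origin at the centre of its underside
- green_tin: bystander tin: 40 x 40 mm square, 90 mm tall, bright metal with a 15 mm green lid flush with its sides and a white paper label with a green square on its +x side. Origin at the centre of its underside, z up.
- blue_tin: bystander tin: 40 x 40 mm square, 90 mm tall, bright metal with a 15 mm blue lid flush with its sides and a white paper label with a blue square on its +x side. Origin at the centre of its underside, z up.
- mug: bystander: white mug 80 mm across, 90 mm tall, origin under its centre
- pepper_jar: bystander: jar 60 mm across, 100 mm tall, black cap, origin under its centre
- bowl: bystander: blue bowl 130 mm across, 55 mm tall, origin under its centre
Mind the look-alikes: they are no part of the job. What is shaped like the orange_tin but purple or turquoise is not meant.

How it is judged:
On the way, in this order (a step that is already met when the one before it is completed fails the run):
1. all three panels of the booth stand upright (value of joint each of back_panel, left_panel, right_panel above 1.45 rad), for 0.2 s.
2. the orange-lidded tin is lifted clear of the board (height (world z) of orange_tin above 0.04 m and contact force between orange_tin and the fingers above 0.5 N), for 0.2 s.
At the end, for the whole second after the job is handed in: Panels all above 1.45 rad; orange-lidded tin held still by the fingers, clear of the booth, its middle within 25 mm (horizontally) of the floor mark and 18 mm of lens height, upright within 0.15 rad, label towards the lens within 0.2 rad of booth x (all of step 1 and horizontal distance between orange_tin_mid and floor_mark below 0.025 m and z of orange_tin_mid in the frame of lens between -0.018 and 0.018 m and angle between orange_tin's own z axis and vertical below 0.15 rad and angle between the x axis of orange_tin and the x axis of booth, either way round below 0.2 rad and x of lens in the frame of orange_tin above 0.08 m and contact force between orange_tin and the fingers above 1 N and contact force between orange_tin and booth below 0.1 N and height (world z) of orange_tin above 0.03 m and linear speed of orange_tin below 0.03 m/s); the arm keeps its last pose, push and grip.
It fails at once if a bystander is moved more than 30 mm or tipped (distance of any of green_tin, blue_tin, mug, pepper_jar, bowl from where it was at the start of the episode above 0.03 m or angle between any of green_tin, blue_tin, mug, pepper_jar, bowl's own z axis and vertical above 0.5 rad).
It fails at once if the camera is shifted by more than 10 mm (distance of lens from where it was at the start of the episode above 0.01 m).
It also fails if it takes over 66 s, if anything falls off the work surface, if the arm or the gripper's body presses on something with over 40 N, if the wrist force passes 120 N, or if a joint passes its speed limit or range.

### The arm

A 7-joint arm with a two-finger parallel gripper is mounted at the origin on the work surface. World frame = base frame: x ahead of the robot, y to its left, z up, the work surface at z = 0. Lengths are in m, angles in rad, forces in N, time in s.
With the tool pointing down it reaches from about 0.425 to 0.875 m from the base axis. Payload 4.7 kg.
Tool frame: the origin (TCP) lies midway between the tips of the shut fingers; the grasp point (between the pads) lies 19 mm behind it; z points along the fingers, y is the line along which they close (so a half turn about z gives the same grasp; the last joint's range is limited). The gripper opens to 87 mm and grips with 3 to 60 N. Pads are 19 mm wide; open, the fingers measure 117 mm over their backs; the gripper's body (75 mm by 190 mm) begins 51 mm behind the grasp point.
Start: joints at [1.181, 0.321, -0.07, 1.45, 0.023, 1.371, -0.057], TCP at [0.255, -0.598, 0.223] pointing down, gripper open.
Joint ranges: [-2.86, 2.86], [-0.3, 2.09], [-1.38, 1.24], [0.06, 2.45], [-1.56, 4.7], [0.09, 2.05], [-2.69, 2.69]. Speed limits (rad/s): [2.57, 2.57, 3.14, 3.14, 3.14, 3.14, 3.14].

### API

Orientations are given as [roll, pitch, yaw] about the fixed x, y, z axes, in that order (R = Rz(yaw) Ry(pitch) Rx(roll)).
In Python, from workcell import r gives the robot as it stands. The module is installed in compiled form; this text tells all that it offers.
- The arm moves only by the shell command python3 -m pendant 'ROWS' [FORCE]. ROWS is JSON, a list of rows, each an object of numbers: "grip": the opening, from -1 (shut) to 1 (fully open); "dx", "dy", "dz": the shift along the world's x, y, z in mm; "rx", "ry", "rz": the turn, a rotation vector about the world's x, y, z in rad. In form: [{"grip": .., "dx": .., "dy": .., "dz": .., "rx": .., "ry": .., "rz": ..}, ...]. A call has exactly 10 rows; each row shifts and turns the commanded pose from where the row before left it; what a row does not reach is not made up. A row lasts 1/8 s, in which the tool goes at most 62.5 mm and 10.7 degrees, less where a joint would pass 70% of its speed; a pose out of reach is approached as far as the arm can. A call is refused whole if a number of a shift passes 62.5 or a number of a turn 0.188, either way. A call with a gripper value outside its range is refused whole. The fingers move at their own pace and stop on an object; FORCE is the grip in N (left out, the last holds). Time passes only in rows, so rows that do not move let the fingers close, or fill a call up. It gives the time, the measured TCP pose, the force, the opening and the grip force at its end, in the units of the state.
- r.get_obs(): the state, without advancing time (a new reading comes with each control period).
- r.camera(name): name is "scene" or "top"; returns the picture (400x640x3 uint8, blue, green, red); there is no depth.
- r.camera_params(name): a dict with "fovy" (degrees; the focal length in pixels is half the picture's height over the tangent of half this angle, whatever the lens; pixels are square), "cx", "cy" (the principal point, pixels), "rvec" (rotation vector, rad) and "tvec" (3), from world to camera coordinates, as OpenCV has them. Camera axes: x right, y down, z forward; pixel columns grow to the right and rows downward; lengths in m; the calibration is good to about 2 mm. A picture is of the moment at which its call begins. camera_params takes no time and is no camera call.
- r.finish_job(): hands the job in; it is judged then, once.
The state is a dict: "time": time; "q": joint angles; "qvel": joint speeds; "effort": joint torques, N m; "tool_pos": TCP position; "eef_rot": TCP orientation; "wrist_force": force on the tool from outside, world axes, zero at the start; "ft_torque": the same for the moment, N m; "gripper_width": finger opening in m; "gripper_force": force on a finger pad.
Only numpy, scipy, OpenCV 4.12 (cv2) and the standard library are available. Lean on these libraries where they do the work, as an engineer would, in place of code of your own. Each camera call takes 0.05 s, during which the arm holds its last target. There are 200 camera calls.

## Working session

There is one attempt and no reset: what is moved stays moved. The work goes in short steps, Python scripts to look and compute and a shell command to move; the robot and the scene stay as the last step left them, time stands still between calls to the robot, and variables do not carry over. Pictures are saved under pics/ and viewed, at most 10 in all, crops included, and the job is handed in when it is done.

```bash
mkdir -p pics; python3 - <<'E'
from workcell import r
import cv2
for n in ("scene","top"):
    cv2.imwrite(f"pics/{n}0.png", r.camera(n)); print(n, r.camera_params(n))
o=r.get_obs(); print(o)
E
```

```text
scene {'fovy': 44.84841305219998, 'cx': 320.4724507450837, 'cy': 198.7574400933584, 'rvec': array([ 1.8487193 ,  1.20726405, -0.67539445]), 'tvec': array([-0.23866986, -0.19026413,  1.73319421])}
top {'fovy': 45.98377652081344, 'cx': 319.36633520009235, 'cy': 201.3583131473599, 'rvec': array([ 2.21817822, -2.17288658,  0.08661342]), 'tvec': array([-0.01086133,  0.58402763,  1.38802948])}
{'time': 0.1, 'q': array([ 1.18113737,  0.32174951, -0.07008811,  1.45154555,  0.02262714,
        1.37084876, -0.05688967]), 'qvel': array([-0.00107944, -0.00303221,  0.0001605 , -0.00205965, -0.00029583,
        0.00220773,  0.00040265]), 'effort': array([ 8.20766695e-05, -4.92570519e+01, -4.05620914e-01, -3.13397884e+01,
       -6.41585304e-02,  3.94475518e-02,  7.94792959e-05]), 'tool_pos': array([ 0.25511749, -0.59728712,  0.22157428]), 'eef_rot': array([-3.13983242e+00,  1.21180172e-04,  4.03805716e-01]), 'wrist_force': array([ 0.24235186, -0.65540437,  0.13927463]), 'ft_torque': array([-0.01649433, -0.04057439, -0.00402366]), 'gripper_force': 0.0, 'gripper_width': 0.08731613815238967}
```

View pics/scene0.png

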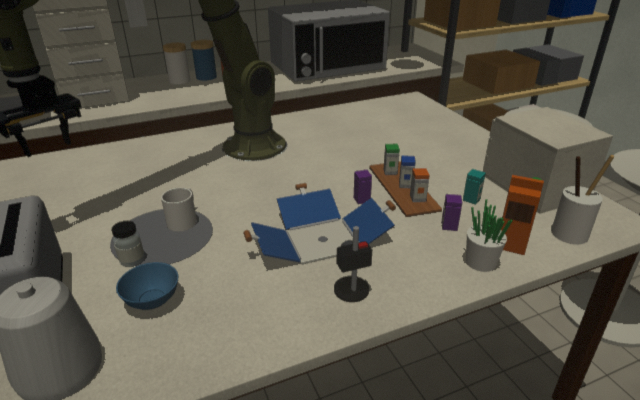

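View pics/top0.png

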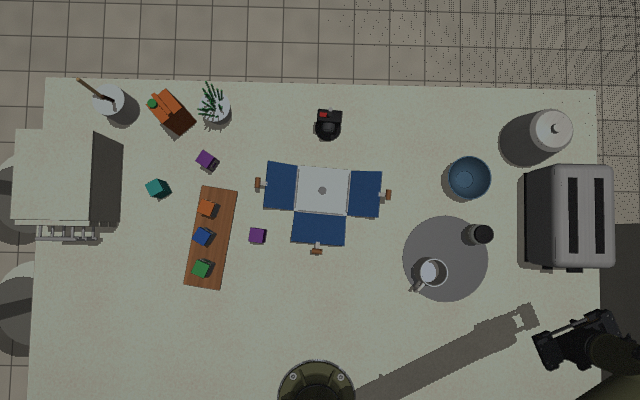

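Candidates for the orange tin:
- Orange-lidded tin on the board: scene (420,185), top (208,209).
- Orange packet: scene (522,215), top (172,110).
- Purple tins: scene (363,186) and (452,212).
- Turquoise tin: scene (474,186).
- Blue and green tins on the board: scene (407,172) and (391,158).

I choose the one on the board with the orange lid, and I'll check it in a close crop.

```bash
python3 - <<'E'
import cv2, numpy as np
s=cv2.imread("pics/scene0.png"); t=cv2.imread("pics/top0.png")
a=cv2.resize(s[140:305,235:445],None,fx=3.8,fy=3.6,interpolation=cv2.INTER_CUBIC)
cv2.imwrite("pics/c1.png",a[:600,:800])
b=cv2.resize(t[95:295,180:410],None,fx=3,fy=3,interpolation=cv2.INTER_CUBIC)
cv2.imwrite("pics/c2.png",b)
E
```

```text
(no output)
```

View pics/c1.png

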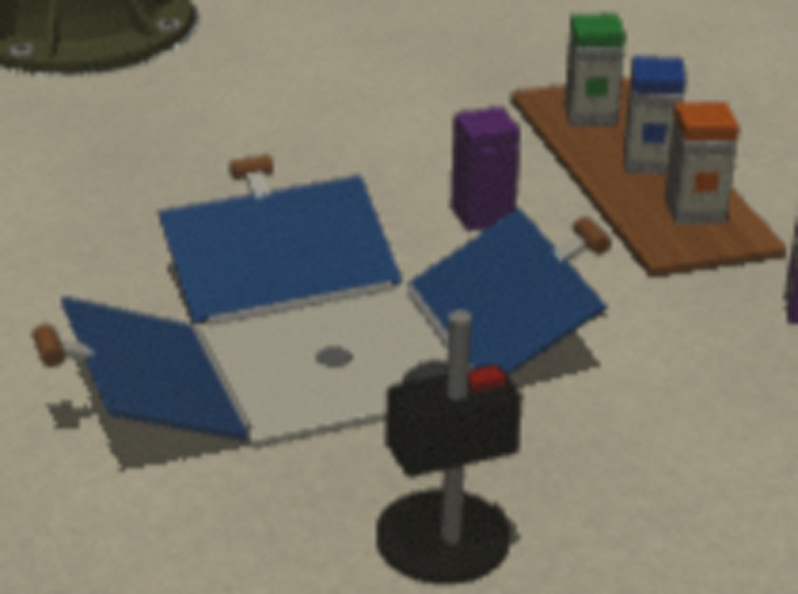

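View pics/c2.png

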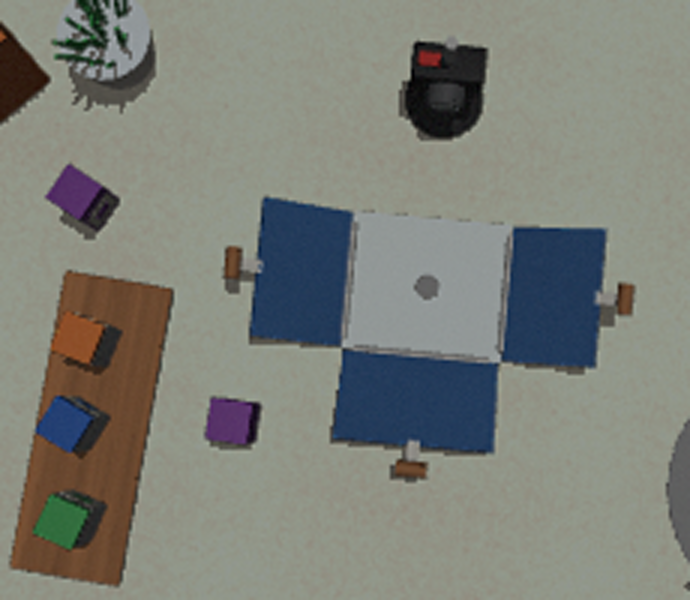

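The crop confirms it: white label with an orange square, orange lid, nearest the camera on the board (crop 703,160). The grey lens disc is at crop (432,375). All three panels are partly raised. Next I measure positions.

```bash
cat > h.py <<'E'
import cv2, numpy as np
from workcell import r
P={}
for n in ("scene","top"):
    p=r.camera_params(n); f=200/np.tan(np.radians(p["fovy"])/2)
    R=cv2.Rodrigues(np.array(p["rvec"]))[0]; t=np.array(p["tvec"])
    K=np.array([[f,0,p["cx"]],[0,f,p["cy"]],[0,0,1]]); P[n]=(K,R,t)
def ray(n,uv):
    K,R,t=P[n]; d=R.T@np.linalg.solve(K,[*uv,1.]); return -R.T@t, d/np.linalg.norm(d)
def plane(n,uv,z):
    o,d=ray(n,uv); return o+d*(z-o[2])/d[2]
def tri(a,b):
    M=[P[n][0]@np.c_[P[n][1],P[n][2]] for n in ("scene","top")]
    X=cv2.triangulatePoints(M[0],M[1],np.array(a,float).reshape(2,1),np.array(b,float).reshape(2,1))[:,0]
    X=X[:3]/X[3]
    e=[float(np.linalg.norm((m@[*X,1])[:2]/(m@[*X,1])[2]-q)) for m,q in zip(M,(a,b))]
    return X,np.round(e,1)
def blobs(img,lo,hi,roi,amin=8):
    x0,y0,x1,y1=roi; m=cv2.inRange(cv2.cvtColor(img,cv2.COLOR_BGR2HSV)[y0:y1,x0:x1],lo,hi)
    n,l,s,c=cv2.connectedComponentsWithStats(m)
    return [(np.round(c[i]+[x0,y0],1),int(s[i,4]),np.uint8(l==i)) for i in range(1,n) if s[i,4]>=amin]
E
cat > m.py <<'E'
from h import *
np.set_printoptions(precision=4,suppress=True)
s=cv2.imread("pics/scene0.png"); t=cv2.imread("pics/top0.png")
W=((4,90,50),(16,255,255))
for nm,sr,tr in (("back",(288,178,312,193),(305,244,328,260)),("left",(380,198,400,214),(250,174,264,194)),("right",(240,226,254,242),(382,187,396,204))):
    a=blobs(s,*W,sr); b=blobs(t,*W,tr); print(nm,[x[:2] for x in a],[x[:2] for x in b])
    a=max(a,key=lambda x:x[1])[0]; b=max(b,key=lambda x:x[1])[0]; print(tri(a,b))
# floor mark
ft=blobs(t,(0,0,60),(179,60,125),(312,180,332,200)); fs=blobs(s,(0,0,40),(179,70,120),(312,230,333,246))
print("mark",[(x[:2],plane("top",x[0],.008)) for x in ft],[(x[:2],plane("scene",x[0],.008)) for x in fs])
# floor plate rect
pl=max(blobs(t,(0,0,140),(179,60,255),(292,160,352,220)),key=lambda x:x[1]); print("plate",pl[:2])
c=cv2.findContours(pl[2],cv2.RETR_EXTERNAL,cv2.CHAIN_APPROX_NONE)[0]; c=max(c,key=len)
print(cv2.minAreaRect(c+[292,160])); 
# tin
o=max(blobs(t,(4,150,80),(16,255,255),(195,195,222,222)),key=lambda x:x[1]); print("lid",o[:2],plane("top",o[0],.102))
c=max(cv2.findContours(o[2],cv2.RETR_EXTERNAL,cv2.CHAIN_APPROX_NONE)[0],key=len); print(cv2.minAreaRect(c+[195,195]))
print("lens",tri((348.7,241),(327.7,126.7)))
u=(95+np.arange(0,60)); print(s[232:256:2,335:356:3].max(2))
E
python3 m.py
```

```text
back [(array([301. , 185.5]), 45)] [(array([316.4, 250.9]), 51)]
(array([0.4392, 0.0086, 0.0679]), array([0.4, 0.4]))
left [(array([397. , 200.8]), 37), (array([390.4, 204.8]), 50)] [(array([257. , 182.2]), 53)]
(array([0.6326, 0.1831, 0.0714]), array([0.3, 0.3]))
right [(array([247.3, 235.3]), 60)] [(array([387.9, 194.3]), 45)]
(array([ 0.6058, -0.1951,  0.0679]), array([0.3, 0.2]))
mark [((array([321.9, 190.3]), 51), array([ 0.6184, -0.0059,  0.008 ]))] [((array([322.4, 238.6]), 47), array([ 0.6175, -0.0033,  0.008 ]))]
plate (array([322.6, 185.5]), 2619)
((321.5, 189.5), (59.0, 59.0), 90.0)
lid (array([205., 207.]), 209) [0.5562 0.3217 0.102 ]
((205.10000610351562, 207.20001220703125), (14.86270523071289, 16.12761688232422), 18.434946060180664)
lens (array([ 0.7874, -0.016 ,  0.1211]), array([0.2, 0.2]))
[[152 151 152 151 153 101  68]
 [155 152 153 153 153 135  68]
 [152 154 151 153 152 151  69]
 [153 151 154 153 152 151  73]
 [153 152 153 147 101  86  66]
 [152 151 148  75  56  56  63]
 [153 154  93  54  50  41  63]
 [153 124  45  36  33  32  64]
 [150  36  32  33  30  33  64]
 [149  29  33  29  30  32  52]
 [148  28  33  32  34  31  33]
 [136  27  34  34  35  34  31]]
```

```bash
cat > m2.py <<'E'
from h import *
np.set_printoptions(precision=4,suppress=True)
s=cv2.imread("pics/scene0.png"); t=cv2.imread("pics/top0.png")
x0,y0,x1,y1=192,193,225,224
for nm,(x0,y0,x1,y1),n in (("top",(192,193,225,224),t),("scene",(408,163,434,181),s)):
    k=8; h=cv2.cvtColor(cv2.resize(n[y0:y1,x0:x1],None,fx=k,fy=k,interpolation=cv2.INTER_CUBIC),cv2.COLOR_BGR2HSV)
    v=120
    m=cv2.inRange(h,(4,185,v if nm=="top" else 80),(18,255,255))
    c=max(cv2.findContours(m,0,1)[0],key=cv2.contourArea)
    q=cv2.boxPoints(cv2.minAreaRect(c)) if nm=="top" else cv2.approxPolyDP(c,8,True)[:,0]
    q=(q+.5)/k-.5+[x0,y0]; print(nm,cv2.contourArea(c)/k/k); print(q)
    if nm=="top":
        w=np.array([plane("top",a,.102)[:2] for a in q]); print(w,w.mean(0)); e=np.diff(np.r_[w,w[:1]],axis=0); print(np.linalg.norm(e,axis=1),np.mod(np.arctan2(e[:,1],e[:,0]),np.pi/2)-np.pi/2)
g=s[166:200,408:434]; cv2.imwrite("pics/tin_s.png",cv2.resize(g,None,fx=14,fy=14,interpolation=cv2.INTER_CUBIC))
cv2.imwrite("pics/mix.png",np.hstack([cv2.resize(s[163:203,402:442],(390,390),interpolation=cv2.INTER_CUBIC),cv2.resize(s[222:272,328:378],(400,390),interpolation=cv2.INTER_CUBIC)]))
E
python3 m2.py
```

```text
top 7.2734375
[[196.4603 210.9685]
 [198.4421 205.5187]
 [200.9612 206.4348]
 [198.9795 211.8846]]
[[0.5446 0.3451]
 [0.56   0.3401]
 [0.5575 0.333 ]
 [0.5422 0.338 ]] [0.5511 0.339 ]
[0.0161 0.0075 0.0161 0.0075] [-0.3123 -0.3277 -0.3126 -0.3276]
scene 98.0546875
[[413.0625 168.9375]
 [416.0625 177.6875]
 [417.9375 175.0625]
 [420.3125 177.4375]
 [421.6875 176.8125]
 [420.9375 175.5625]
 [423.6875 177.4375]
 [426.8125 177.3125]
 [427.9375 174.1875]
 [425.4375 169.1875]]
```

View pics/mix.png

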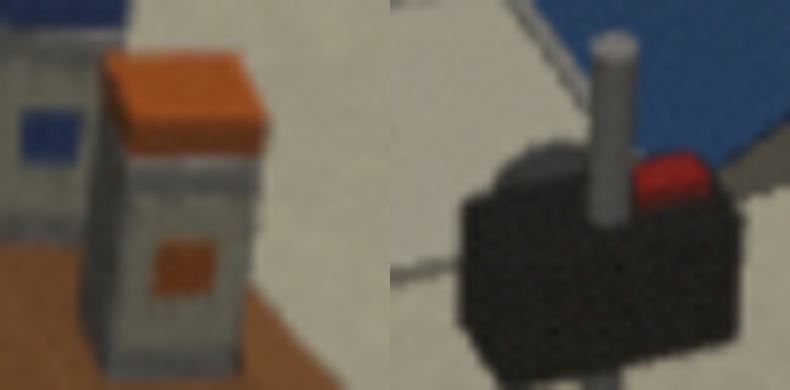

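```bash
python3 - <<'E'
from h import *
np.set_printoptions(precision=4,suppress=True)
w=np.array([plane("scene",(402+u/9.75-.5,163+v/9.75-.5),.102)[:2] for u,v in ((105,55),(240,52),(265,115),(125,120))])
print(w,w.mean(0)); e=np.diff(np.r_[w,w[:1]],axis=0); print(np.linalg.norm(e,axis=1),np.arctan2(e[:,1],e[:,0]))
yaw=-.072; ex=np.array([np.cos(yaw),np.sin(yaw),0]); ey=np.array([-ex[1],ex[0],0]); m=np.array([.618,-.0046,0])
A=[]
for u,v in ((497,190),(510,165),(525,152),(545,143),(575,141)):
    o,d=ray("scene",(328+(u-390)/8-.5,222+v/7.8-.5)); p=o+d*((m+.16*ex-o)@ex)/(d@ex); A.append([(p-m)@ey,p[2]])
A=np.array(A); print(A)
c=np.linalg.lstsq(np.c_[2*A,np.ones(len(A))],(A**2).sum(1),rcond=None)[0]; print("circ",c[:2],np.sqrt(c[2]+c[0]**2+c[1]**2))
# with centre on y=0: z,R from pairs
B=A; print("y0:",np.linalg.lstsq(np.c_[2*B[:,1],np.ones(len(B))],(B**2).sum(1),rcond=None)[0])
for nm,u,v in (("rear bl",500,380),("rear br",738,340),("rear tr",738,215),("rear tl",490,235)):
    o,d=ray("scene",(328+(u-390)/8-.5,222+v/7.8-.5)); p=o+d*((m+.215*ex-o)@ex)/(d@ex); print(nm,(p-m)@ey,p[2])
t=cv2.imread("pics/top0.png"); h=cv2.cvtColor(t,cv2.COLOR_BGR2HSV)[198:218,194:218]
print(h[...,2]); print(h[...,1])
E
```

```text
[[0.5321 0.3121]
 [0.5465 0.3488]
 [0.5809 0.3339]
 [0.5673 0.2961]] [0.5567 0.3227]
[0.0394 0.0375 0.0402 0.0386] [ 1.1968 -0.4071 -1.9185  2.7165]
[[-0.0126  0.1043]
 [-0.009   0.1122]
 [-0.0046  0.1156]
 [ 0.0012  0.1172]
 [ 0.0101  0.1157]]
circ [0.0029 0.1017] 0.01573378308162245
y0: [ 0.1053 -0.0109]
rear bl -0.03305379954187077 0.08477219656932755
rear br 0.03603645575917449 0.07928241026782246
rear tr 0.03360585292309137 0.12355034884989136
rear tl -0.03677513745053433 0.13547245936312446
[[147 146 145 152 145  99 111 114 114 114 112 113 114 104 100 100 103 109
  111 110 110 104 104 107]
 [151 145 146 150 145 107 110 107 145 132  95 111 117  97  95  99 104 111
  108 111 111 104 106 104]
 [150 146 147 150 145 103 116 136 143 142 143 140 101  68  68  87  90 113
  111 113 107 103 107 104]
 [146 145 149 147 121 108 115 143 143 141 142 142 143 147 137 108 117 131
  111 106 103 104 107 102]
 [146 149 152 144  96 108 129 144 142 143 142 142 142 143 144 144 142 101
   71  76  81  91 106 102]
 [147 147 150 147  95  94 145 141 140 140 141 141 140 141 140 142 142 145
  145 139  98  92  
[... 2743 characters left out ...]
21  40 193 185 183 179 181 181 180 179 178 182 180 182 178 181 180
  121  20  12   6  20  18]
 [ 24  23  38 152 163 179 180 179 180 183 178 183 183 178 184 180 186 170
   17   6   0   6  14  39]
 [ 22  21  69 151 140 141 144 170 178 185 184 184 183 183 183 185 184 137
   19  12   0  12  19  94]
 [ 24  23 115 144 143 143 143 135 130 152 176 180 179 187 178 181 183  91
   20   7  19  18  31 137]
 [ 22  21 149 145 142 138 137 131 121 135 136 127 172 176 182 176 116  26
   13  12   0  21  58 143]
 [ 22  23 148 140 144 143 142 143 143 135 140 136 120 122 144 159  81  14
   12  24   7  20 100 144]
 [ 26  37 152 144 139 143 143 145 137 138 137 131 132 136 135 144 136 134
  107 120  92 109 136 140]]
```

Measured positions:
- **Booth:** centre (0.618, -0.005), yaw -0.072.
- **Toggles:** R (0.606, -0.195, 0.068), L (0.633, 0.183, 0.071), B (0.439, 0.009, 0.068). The panels are at about 0.5 rad.
- **Tin:** (0.556, 0.322), yaw about -0.36.
- **Lens:** z about 0.105.

I start with the right panel.

```bash
python3 -m pendant '[{"grip":1,"dx":35,"dy":40,"dz":-2,"rz":0.11},{"grip":1,"dx":35,"dy":40,"dz":-2,"rz":0.11},{"grip":1,"dx":35,"dy":40,"dz":-2,"rz":0.11},{"grip":1,"dx":35,"dy":40,"dz":-2,"rz":0.11},{"grip":1,"dx":35,"dy":40,"dz":-2,"rz":0.11},{"grip":1,"dx":35,"dy":40,"dz":-2,"rz":0.11},{"grip":1,"dx":35,"dy":40,"dz":-2,"rz":0.11},{"grip":1,"dx":35,"dy":40,"dz":-2,"rz":0.11},{"grip":1,"dx":35,"dy":40,"dz":-2,"rz":0.11},{"grip":1,"dx":35,"dy":40,"dz":-2,"rz":0.11}]' 15
```

```text
schema error: expected keys grip, dx, dy, dz, rx, ry, rz
```

```bash
python3 -m pendant '[{"grip":1,"dx":35,"dy":40,"dz":-2,"rx":0,"ry":0,"rz":0.11},{"grip":1,"dx":35,"dy":40,"dz":-2,"rx":0,"ry":0,"rz":0.11},{"grip":1,"dx":35,"dy":40,"dz":-2,"rx":0,"ry":0,"rz":0.11},{"grip":1,"dx":35,"dy":40,"dz":-2,"rx":0,"ry":0,"rz":0.11},{"grip":1,"dx":35,"dy":40,"dz":-2,"rx":0,"ry":0,"rz":0.11},{"grip":1,"dx":35,"dy":40,"dz":-2,"rx":0,"ry":0,"rz":0.11},{"grip":1,"dx":35,"dy":40,"dz":-2,"rx":0,"ry":0,"rz":0.11},{"grip":1,"dx":35,"dy":40,"dz":-2,"rx":0,"ry":0,"rz":0.11},{"grip":1,"dx":35,"dy":40,"dz":-2,"rx":0,"ry":0,"rz":0.11},{"grip":1,"dx":35,"dy":40,"dz":-2,"rx":0,"ry":0,"rz":0.11}]' 15
```

```text
time: 1.35
tool_pos: [0.606, -0.1965, 0.2021]
eef_rot: [-3.141, 0.0, 1.507]
wrist_force: [0.8, -0.6, 0.7]
gripper_width: 0.0871
gripper_force: 0.0
```

```bash
python3 -m pendant '[{"grip":1,"dx":0,"dy":0,"dz":-25,"rx":0,"ry":0,"rz":-0.008},{"grip":1,"dx":0,"dy":0,"dz":-25,"rx":0,"ry":0,"rz":0},{"grip":1,"dx":0,"dy":0,"dz":-25,"rx":0,"ry":0,"rz":0},{"grip":1,"dx":0,"dy":0,"dz":-25,"rx":0,"ry":0,"rz":0},{"grip":1,"dx":0,"dy":0,"dz":-25,"rx":0,"ry":0,"rz":0},{"grip":1,"dx":0,"dy":1,"dz":-22,"rx":0,"ry":0,"rz":0},{"grip":-1,"dx":0,"dy":0,"dz":0,"rx":0,"ry":0,"rz":0},{"grip":-1,"dx":0,"dy":0,"dz":0,"rx":0,"ry":0,"rz":0},{"grip":-1,"dx":0,"dy":0,"dz":0,"rx":0,"ry":0,"rz":0},{"grip":-1,"dx":0,"dy":0,"dz":0,"rx":0,"ry":0,"rz":0}]' 15; python3 -c "
from h import *
cv2.imwrite('pics/g1.png',np.hstack([cv2.resize(r.camera('scene')[180:280,200:300],(400,400)),cv2.resize(r.camera('top')[140:240,340:440],(400,400))]))"
```

```text
time: 2.6
tool_pos: [0.6059, -0.197, 0.0566]
eef_rot: [3.14, 0.001, 1.496]
wrist_force: [0.9, -0.8, 0.2]
gripper_width: 0.0548
gripper_force: 0.0
```

View pics/g1.png

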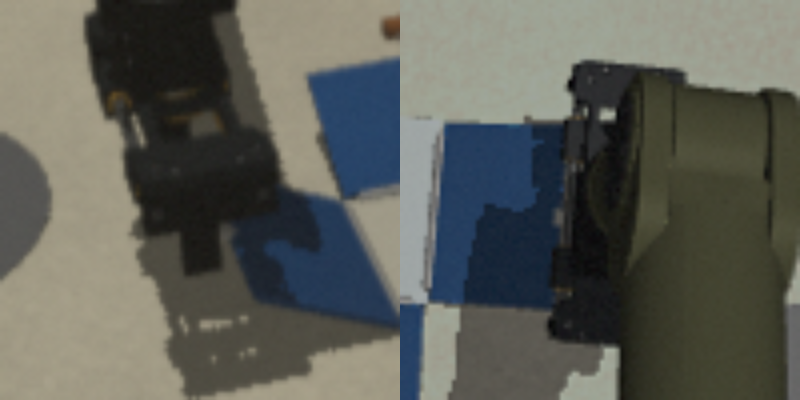

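The gripper sits over the right toggle, but the fingers are still closing (width 55 mm). I close them fully and wait.

```bash
python3 -m pendant '[{"grip":-1,"dx":0,"dy":0,"dz":0,"rx":0,"ry":0,"rz":0},{"grip":-1,"dx":0,"dy":0,"dz":0,"rx":0,"ry":0,"rz":0},{"grip":-1,"dx":0,"dy":0,"dz":0,"rx":0,"ry":0,"rz":0},{"grip":-1,"dx":0,"dy":0,"dz":0,"rx":0,"ry":0,"rz":0},{"grip":-1,"dx":0,"dy":0,"dz":0,"rx":0,"ry":0,"rz":0},{"grip":-1,"dx":0,"dy":0,"dz":0,"rx":0,"ry":0,"rz":0},{"grip":-1,"dx":0,"dy":0,"dz":0,"rx":0,"ry":0,"rz":0},{"grip":-1,"dx":0,"dy":0,"dz":0,"rx":0,"ry":0,"rz":0},{"grip":-1,"dx":0,"dy":0,"dz":0,"rx":0,"ry":0,"rz":0},{"grip":-1,"dx":0,"dy":0,"dz":0,"rx":0,"ry":0,"rz":0}]' 15
```

```text
time: 3.95
tool_pos: [0.604, -0.197, 0.0551]
eef_rot: [-3.139, 0.0, 1.495]
wrist_force: [-5.1, -1.0, 1.7]
gripper_width: 0.0299
gripper_force: 15.0
```

Gripped at 29.9 mm. Now the arc to upright.

```bash
python3 -m pendant '[{"grip":-1,"dx":-1,"dy":7,"dz":11.5,"rx":0,"ry":0,"rz":0},{"grip":-1,"dx":0.6,"dy":8.2,"dz":10.6,"rx":0,"ry":0,"rz":0},{"grip":-1,"dx":0.7,"dy":9.3,"dz":9.7,"rx":0,"ry":0,"rz":0},{"grip":-1,"dx":0.7,"dy":10.3,"dz":8.6,"rx":0,"ry":0,"rz":0},{"grip":-1,"dx":0.8,"dy":11.1,"dz":7.5,"rx":0,"ry":0,"rz":0},{"grip":-1,"dx":0.8,"dy":12,"dz":6.3,"rx":0,"ry":0,"rz":0},{"grip":-1,"dx":0.9,"dy":12.5,"dz":4.9,"rx":0,"ry":0,"rz":0},{"grip":-1,"dx":0.9,"dy":13,"dz":3.6,"rx":0,"ry":0,"rz":0},{"grip":-1,"dx":0.9,"dy":13.2,"dz":2.2,"rx":0,"ry":0,"rz":0},{"grip":-1,"dx":1,"dy":14,"dz":0.7,"rx":0,"ry":0,"rz":0}]' 15
```

```text
time: 5.2
tool_pos: [0.6119, -0.0851, 0.1225]
eef_rot: [3.141, 0.0, 1.496]
wrist_force: [-3.4, -2.6, 4.2]
gripper_width: 0.03
gripper_force: 15.0
```

```bash
python3 -m pendant '[{"grip":-1,"dx":0,"dy":3,"dz":0,"rx":0,"ry":0,"rz":0},{"grip":-1,"dx":0,"dy":0,"dz":0,"rx":0,"ry":0,"rz":0},{"grip":1,"dx":0,"dy":0,"dz":0,"rx":0,"ry":0,"rz":0},{"grip":1,"dx":0,"dy":0,"dz":0,"rx":0,"ry":0,"rz":0},{"grip":1,"dx":0,"dy":0,"dz":0,"rx":0,"ry":0,"rz":0},{"grip":1,"dx":0,"dy":0,"dz":0,"rx":0,"ry":0,"rz":0},{"grip":1,"dx":0,"dy":0,"dz":15,"rx":0,"ry":0,"rz":0},{"grip":1,"dx":0,"dy":0,"dz":20,"rx":0,"ry":0,"rz":0},{"grip":1,"dx":0,"dy":0,"dz":25,"rx":0,"ry":0,"rz":0},{"grip":1,"dx":0,"dy":0,"dz":25,"rx":0,"ry":0,"rz":0}]' 15
```

```text
time: 6.45
tool_pos: [0.6122, -0.0831, 0.2089]
eef_rot: [3.139, 0.0, 1.496]
wrist_force: [0.0, 0.1, -1.1]
gripper_width: 0.0868
gripper_force: 0.0
```

```bash
python3 -m pendant '[{"grip":1,"dx":3.4,"dy":44,"dz":0,"rx":0,"ry":0,"rz":0},{"grip":1,"dx":3.4,"dy":44,"dz":0,"rx":0,"ry":0,"rz":0},{"grip":1,"dx":3.4,"dy":44,"dz":0,"rx":0,"ry":0,"rz":0},{"grip":1,"dx":3.4,"dy":44,"dz":0,"rx":0,"ry":0,"rz":0},{"grip":1,"dx":3.4,"dy":44,"dz":0,"rx":0,"ry":0,"rz":0},{"grip":1,"dx":3.4,"dy":44,"dz":0,"rx":0,"ry":0,"rz":0},{"grip":1,"dx":0,"dy":1.5,"dz":-25,"rx":0,"ry":0,"rz":0},{"grip":1,"dx":0,"dy":0,"dz":-25,"rx":0,"ry":0,"rz":0},{"grip":1,"dx":0,"dy":0,"dz":-25,"rx":0,"ry":0,"rz":0},{"grip":1,"dx":0,"dy":0,"dz":-25,"rx":0,"ry":0,"rz":0}]' 15
```

```text
time: 7.7
tool_pos: [0.633, 0.1825, 0.1074]
eef_rot: [3.139, -0.001, 1.495]
wrist_force: [0.9, 0.3, 0.3]
gripper_width: 0.0869
gripper_force: 0.0
```

```bash
python3 -m pendant '[{"grip":1,"dx":0,"dy":0,"dz":-25,"rx":0,"ry":0,"rz":0},{"grip":1,"dx":0,"dy":0,"dz":-25,"rx":0,"ry":0,"rz":0},{"grip":-1,"dx":0,"dy":0,"dz":0,"rx":0,"ry":0,"rz":0},{"grip":-1,"dx":0,"dy":0,"dz":0,"rx":0,"ry":0,"rz":0},{"grip":-1,"dx":0,"dy":0,"dz":0,"rx":0,"ry":0,"rz":0},{"grip":-1,"dx":0,"dy":0,"dz":0,"rx":0,"ry":0,"rz":0},{"grip":-1,"dx":0,"dy":0,"dz":0,"rx":0,"ry":0,"rz":0},{"grip":-1,"dx":0,"dy":0,"dz":0,"rx":0,"ry":0,"rz":0},{"grip":-1,"dx":0,"dy":0,"dz":0,"rx":0,"ry":0,"rz":0},{"grip":-1,"dx":0,"dy":0,"dz":0,"rx":0,"ry":0,"rz":0}]' 15
```

```text
time: 8.95
tool_pos: [0.6311, 0.1826, 0.0559]
eef_rot: [-3.14, 0.0, 1.496]
wrist_force: [-3.7, 0.8, 1.5]
gripper_width: 0.0298
gripper_force: 15.0
```

```bash
python3 -m pendant '[{"grip":-1,"dx":-2,"dy":-5.5,"dz":8.5,"rx":0,"ry":0,"rz":0},{"grip":-1,"dx":-0.6,"dy":-8.2,"dz":10.3,"rx":0,"ry":0,"rz":0},{"grip":-1,"dx":-0.7,"dy":-9.3,"dz":9.7,"rx":0,"ry":0,"rz":0},{"grip":-1,"dx":-0.7,"dy":-10.3,"dz":8.6,"rx":0,"ry":0,"rz":0},{"grip":-1,"dx":-0.8,"dy":-11.1,"dz":7.5,"rx":0,"ry":0,"rz":0},{"grip":-1,"dx":-0.8,"dy":-12,"dz":6.3,"rx":0,"ry":0,"rz":0},{"grip":-1,"dx":-0.9,"dy":-12.5,"dz":4.9,"rx":0,"ry":0,"rz":0},{"grip":-1,"dx":-0.9,"dy":-13,"dz":3.6,"rx":0,"ry":0,"rz":0},{"grip":-1,"dx":-0.9,"dy":-13.2,"dz":2.2,"rx":0,"ry":0,"rz":0},{"grip":-1,"dx":-1,"dy":-13.4,"dz":0.7,"rx":0,"ry":0,"rz":0}]' 15
```

```text
time: 10.2
tool_pos: [0.6231, 0.0731, 0.1193]
eef_rot: [3.14, -0.0, 1.496]
wrist_force: [2.6, 2.2, 3.7]
gripper_width: 0.0295
gripper_force: 15.0
```

```bash
python3 -m pendant '[{"grip":-1,"dx":0,"dy":-3,"dz":0,"rx":0,"ry":0,"rz":0},{"grip":-1,"dx":0,"dy":0,"dz":0,"rx":0,"ry":0,"rz":0},{"grip":1,"dx":0,"dy":0,"dz":0,"rx":0,"ry":0,"rz":0},{"grip":1,"dx":0,"dy":0,"dz":0,"rx":0,"ry":0,"rz":0},{"grip":1,"dx":0,"dy":0,"dz":0,"rx":0,"ry":0,"rz":0},{"grip":1,"dx":0,"dy":0,"dz":0,"rx":0,"ry":0,"rz":0},{"grip":1,"dx":0,"dy":0,"dz":15,"rx":0,"ry":0,"rz":0},{"grip":1,"dx":0,"dy":0,"dz":20,"rx":0,"ry":0,"rz":0},{"grip":1,"dx":0,"dy":0,"dz":25,"rx":0,"ry":0,"rz":0},{"grip":1,"dx":0,"dy":0,"dz":25,"rx":0,"ry":0,"rz":0}]' 15
```

```text
time: 11.45
tool_pos: [0.6232, 0.0711, 0.2062]
eef_rot: [3.139, -0.0, 1.496]
wrist_force: [0.0, -1.0, 0.4]
gripper_width: 0.0867
gripper_force: 0.0
```

```bash
python3 -m pendant '[{"grip":1,"dx":-18.4,"dy":-6.2,"dz":0,"rx":0,"ry":0,"rz":0.157},{"grip":1,"dx":-18.4,"dy":-6.2,"dz":0,"rx":0,"ry":0,"rz":0.157},{"grip":1,"dx":-18.4,"dy":-6.2,"dz":0,"rx":0,"ry":0,"rz":0.157},{"grip":1,"dx":-18.4,"dy":-6.2,"dz":0,"rx":0,"ry":0,"rz":0.157},{"grip":1,"dx":-18.4,"dy":-6.2,"dz":0,"rx":0,"ry":0,"rz":0.157},{"grip":1,"dx":-18.4,"dy":-6.2,"dz":0,"rx":0,"ry":0,"rz":0.157},{"grip":1,"dx":-18.4,"dy":-6.2,"dz":0,"rx":0,"ry":0,"rz":0.157},{"grip":1,"dx":-18.4,"dy":-6.2,"dz":0,"rx":0,"ry":0,"rz":0.157},{"grip":1,"dx":-18.4,"dy":-6.2,"dz":0,"rx":0,"ry":0,"rz":0.157},{"grip":1,"dx":-18.4,"dy":-6.2,"dz":0,"rx":0,"ry":0,"rz":0.157}]' 15
python3 - <<'E'
from h import *
a,b=r.camera("scene"),r.camera("top")
cv2.imwrite("pics/v2.png",np.vstack([np.hstack([cv2.resize(a[140:290,230:430],(400,300)),cv2.resize(b[130:280,220:420],(400,300))])]))
E
```

```text
time: 12.7
tool_pos: [0.4388, 0.0091, 0.2052]
eef_rot: [-3.141, 0.002, 3.072]
wrist_force: [-0.3, 0.6, -0.0]
gripper_width: 0.0869
gripper_force: 0.0
```

View pics/v2.png

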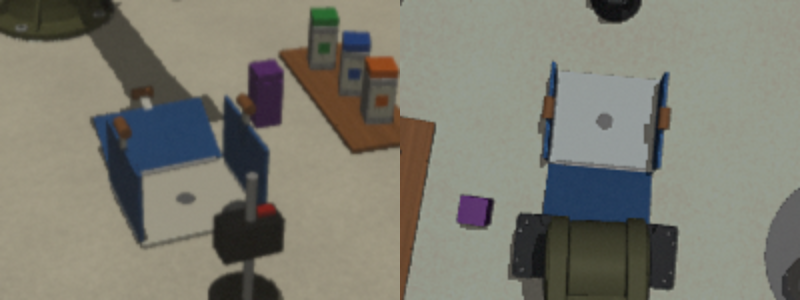

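The left and right panels stand upright, seen edge-on in the top view, and the gripper is above the back toggle. Next I descend and pinch it.

```bash
python3 -m pendant '[{"grip":1,"dx":0,"dy":0,"dz":-30,"rx":0,"ry":0,"rz":0},{"grip":1,"dx":0,"dy":0,"dz":-30,"rx":0,"ry":0,"rz":0},{"grip":1,"dx":0,"dy":0,"dz":-30,"rx":0,"ry":0,"rz":0},{"grip":1,"dx":0,"dy":0,"dz":-30,"rx":0,"ry":0,"rz":0},{"grip":1,"dx":0,"dy":0,"dz":-30,"rx":0,"ry":0,"rz":0},{"grip":-1,"dx":0,"dy":0,"dz":0,"rx":0,"ry":0,"rz":0},{"grip":-1,"dx":0,"dy":0,"dz":0,"rx":0,"ry":0,"rz":0},{"grip":-1,"dx":0,"dy":0,"dz":0,"rx":0,"ry":0,"rz":0},{"grip":-1,"dx":0,"dy":0,"dz":0,"rx":0,"ry":0,"rz":0},{"grip":-1,"dx":0,"dy":0,"dz":0,"rx":0,"ry":0,"rz":0}]' 15
```

```text
time: 14.05
tool_pos: [0.4391, 0.0087, 0.054]
eef_rot: [-3.141, 0.001, 3.066]
wrist_force: [0.4, 0.3, -0.1]
gripper_width: 0.0449
gripper_force: 0.0
```

```bash
python3 -m pendant '[{"grip":-1,"dx":0,"dy":0,"dz":0,"rx":0,"ry":0,"rz":0},{"grip":-1,"dx":0,"dy":0,"dz":0,"rx":0,"ry":0,"rz":0},{"grip":-1,"dx":0,"dy":0,"dz":0,"rx":0,"ry":0,"rz":0},{"grip":-1,"dx":0,"dy":0,"dz":0,"rx":0,"ry":0,"rz":0},{"grip":-1,"dx":0,"dy":0,"dz":0,"rx":0,"ry":0,"rz":0},{"grip":-1,"dx":0,"dy":0,"dz":0,"rx":0,"ry":0,"rz":0},{"grip":-1,"dx":0,"dy":0,"dz":0,"rx":0,"ry":0,"rz":0},{"grip":-1,"dx":0,"dy":0,"dz":0,"rx":0,"ry":0,"rz":0},{"grip":-1,"dx":0,"dy":0,"dz":0,"rx":0,"ry":0,"rz":0},{"grip":-1,"dx":0,"dy":0,"dz":0,"rx":0,"ry":0,"rz":0}]' 15
```

```text
time: 15.3
tool_pos: [0.4386, 0.0078, 0.0535]
eef_rot: [-3.14, -0.0, 3.065]
wrist_force: [-1.8, -6.0, 1.3]
gripper_width: 0.0296
gripper_force: 15.0
```

```bash
python3 -m pendant '[{"grip":-1,"dx":7,"dy":-1.5,"dz":11.5,"rx":0,"ry":0,"rz":0},{"grip":-1,"dx":8.2,"dy":-0.6,"dz":10.6,"rx":0,"ry":0,"rz":0},{"grip":-1,"dx":9.3,"dy":-0.7,"dz":9.7,"rx":0,"ry":0,"rz":0},{"grip":-1,"dx":10.3,"dy":-0.7,"dz":8.6,"rx":0,"ry":0,"rz":0},{"grip":-1,"dx":11.1,"dy":-0.8,"dz":7.5,"rx":0,"ry":0,"rz":0},{"grip":-1,"dx":12,"dy":-0.8,"dz":6.3,"rx":0,"ry":0,"rz":0},{"grip":-1,"dx":12.5,"dy":-0.9,"dz":4.9,"rx":0,"ry":0,"rz":0},{"grip":-1,"dx":13,"dy":-0.9,"dz":3.6,"rx":0,"ry":0,"rz":0},{"grip":-1,"dx":13.2,"dy":-0.9,"dz":2.2,"rx":0,"ry":0,"rz":0},{"grip":-1,"dx":13.4,"dy":-1,"dz":0.7,"rx":0,"ry":0,"rz":0}]' 15
```

```text
time: 16.55
tool_pos: [0.5506, -0.0003, 0.1201]
eef_rot: [-3.142, 0.002, 3.065]
wrist_force: [-2.2, -3.2, 4.2]
gripper_width: 0.0297
gripper_force: 15.0
```

```bash
python3 -m pendant '[{"grip":-1,"dx":3,"dy":0,"dz":0,"rx":0,"ry":0,"rz":0},{"grip":-1,"dx":0,"dy":0,"dz":0,"rx":0,"ry":0,"rz":0},{"grip":1,"dx":0,"dy":0,"dz":0,"rx":0,"ry":0,"rz":0},{"grip":1,"dx":0,"dy":0,"dz":0,"rx":0,"ry":0,"rz":0},{"grip":1,"dx":0,"dy":0,"dz":0,"rx":0,"ry":0,"rz":0},{"grip":1,"dx":0,"dy":0,"dz":0,"rx":0,"ry":0,"rz":0},{"grip":1,"dx":0,"dy":0,"dz":15,"rx":0,"ry":0,"rz":0},{"grip":1,"dx":0,"dy":0,"dz":20,"rx":0,"ry":0,"rz":0},{"grip":1,"dx":0,"dy":0,"dz":25,"rx":0,"ry":0,"rz":0},{"grip":1,"dx":0,"dy":0,"dz":25,"rx":0,"ry":0,"rz":0}]' 15
```

```text
time: 17.8
tool_pos: [0.5522, 0.0002, 0.2067]
eef_rot: [-3.142, 0.002, 3.066]
wrist_force: [-0.5, 0.7, 1.0]
gripper_width: 0.0862
gripper_force: 0.0
```

```bash
python3 -m pendant '[{"grip":1,"dx":0.4,"dy":32.2,"dz":0,"rx":0,"ry":0,"rz":-0.0285},{"grip":1,"dx":0.4,"dy":32.2,"dz":0,"rx":0,"ry":0,"rz":-0.0285},{"grip":1,"dx":0.4,"dy":32.2,"dz":0,"rx":0,"ry":0,"rz":-0.0285},{"grip":1,"dx":0.4,"dy":32.2,"dz":0,"rx":0,"ry":0,"rz":-0.0285},{"grip":1,"dx":0.4,"dy":32.2,"dz":0,"rx":0,"ry":0,"rz":-0.0285},{"grip":1,"dx":0.4,"dy":32.2,"dz":0,"rx":0,"ry":0,"rz":-0.0285},{"grip":1,"dx":0.4,"dy":32.2,"dz":0,"rx":0,"ry":0,"rz":-0.0285},{"grip":1,"dx":0.4,"dy":32.2,"dz":0,"rx":0,"ry":0,"rz":-0.0285},{"grip":1,"dx":0.4,"dy":32.2,"dz":0,"rx":0,"ry":0,"rz":-0.0285},{"grip":1,"dx":0.4,"dy":32.2,"dz":0,"rx":0,"ry":0,"rz":-0.0285}]' 20
python3 - <<'E'
from h import *
np.set_printoptions(precision=4,suppress=True)
a,b=r.camera("scene"),r.camera("top")
cv2.imwrite("pics/s3.png",a); cv2.imwrite("pics/t3.png",b)
cv2.imwrite("pics/v3.png",np.hstack([cv2.resize(a[130:280,230:430],(400,300)),cv2.resize(b[130:280,180:380],(400,300))]))
E
```

```text
time: 19.05
tool_pos: [0.5564, 0.3231, 0.206]
eef_rot: [3.14, 0.002, 2.779]
wrist_force: [0.8, 0.9, 0.4]
gripper_width: 0.0864
gripper_force: 0.0
```

View pics/v3.png

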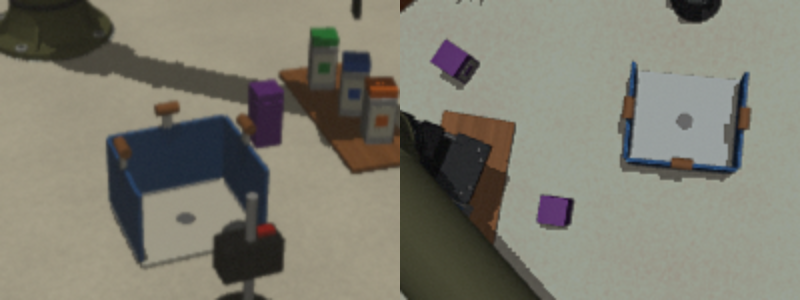

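All three panels stand as a box and the gripper is above the orange tin. Next I descend and grip it.

```bash
python3 -m pendant '[{"grip":1,"dx":0,"dy":-1,"dz":-30,"rx":0,"ry":0,"rz":0},{"grip":1,"dx":0,"dy":0,"dz":-30,"rx":0,"ry":0,"rz":0},{"grip":1,"dx":0,"dy":0,"dz":-30,"rx":0,"ry":0,"rz":0},{"grip":1,"dx":0,"dy":0,"dz":-30,"rx":0,"ry":0,"rz":0},{"grip":1,"dx":0,"dy":0,"dz":-30,"rx":0,"ry":0,"rz":0},{"grip":-1,"dx":0,"dy":0,"dz":0,"rx":0,"ry":0,"rz":0},{"grip":-1,"dx":0,"dy":0,"dz":0,"rx":0,"ry":0,"rz":0},{"grip":-1,"dx":0,"dy":0,"dz":0,"rx":0,"ry":0,"rz":0},{"grip":-1,"dx":0,"dy":0,"dz":0,"rx":0,"ry":0,"rz":0},{"grip":-1,"dx":0,"dy":0,"dz":0,"rx":0,"ry":0,"rz":0}]' 20
```

```text
time: 20.4
tool_pos: [0.556, 0.3212, 0.0547]
eef_rot: [3.141, 0.001, 2.781]
wrist_force: [0.1, 0.8, -0.3]
gripper_width: 0.0452
gripper_force: 0.0
```

```bash
python3 -m pendant '[{"grip":-1,"dx":0,"dy":0,"dz":0,"rx":0,"ry":0,"rz":0},{"grip":-1,"dx":0,"dy":0,"dz":0,"rx":0,"ry":0,"rz":0},{"grip":-1,"dx":0,"dy":0,"dz":0,"rx":0,"ry":0,"rz":0},{"grip":-1,"dx":0,"dy":0,"dz":0,"rx":0,"ry":0,"rz":0},{"grip":-1,"dx":0,"dy":0,"dz":5,"rx":0,"ry":0,"rz":0},{"grip":-1,"dx":0,"dy":0,"dz":10,"rx":0,"ry":0,"rz":0},{"grip":-1,"dx":0,"dy":0,"dz":15,"rx":0,"ry":0,"rz":0},{"grip":-1,"dx":0,"dy":0,"dz":20,"rx":0,"ry":0,"rz":0},{"grip":-1,"dx":0,"dy":0,"dz":20,"rx":0,"ry":0,"rz":0},{"grip":-1,"dx":0,"dy":0,"dz":10,"rx":0,"ry":0,"rz":0}]' 20
```

```text
time: 21.65
tool_pos: [0.5565, 0.3217, 0.1365]
eef_rot: [3.139, 0.002, 2.781]
wrist_force: [-0.5, 0.6, -1.1]
gripper_width: 0.04
gripper_force: 20.0
```

```bash
python3 -m pendant '[{"grip":-1,"dx":0,"dy":0,"dz":20,"rx":0,"ry":0,"rz":0.029},{"grip":-1,"dx":0,"dy":0,"dz":25,"rx":0,"ry":0,"rz":0.029},{"grip":-1,"dx":2,"dy":-10,"dz":20,"rx":0,"ry":0,"rz":0.029},{"grip":-1,"dx":4,"dy":-20,"dz":15,"rx":0,"ry":0,"rz":0.029},{"grip":-1,"dx":6,"dy":-30,"dz":0,"rx":0,"ry":0,"rz":0.029},{"grip":-1,"dx":8,"dy":-40,"dz":0,"rx":0,"ry":0,"rz":0.029},{"grip":-1,"dx":8,"dy":-40,"dz":0,"rx":0,"ry":0,"rz":0.029},{"grip":-1,"dx":8,"dy":-40,"dz":0,"rx":0,"ry":0,"rz":0.029},{"grip":-1,"dx":8,"dy":-40,"dz":0,"rx":0,"ry":0,"rz":0.029},{"grip":-1,"dx":6,"dy":-40,"dz":0,"rx":0,"ry":0,"rz":0.029}]' 20
```

```text
time: 22.9
tool_pos: [0.6059, 0.0598, 0.2148]
eef_rot: [3.141, 0.0, 3.073]
wrist_force: [0.7, -0.4, -1.0]
gripper_width: 0.0399
gripper_force: 20.0
```

```bash
python3 -m pendant '[{"grip":-1,"dx":5,"dy":-30,"dz":0,"rx":0,"ry":0,"rz":0},{"grip":-1,"dx":4,"dy":-20,"dz":0,"rx":0,"ry":0,"rz":0},{"grip":-1,"dx":2,"dy":-12,"dz":0,"rx":0,"ry":0,"rz":0},{"grip":-1,"dx":0.5,"dy":-4,"dz":-5,"rx":0,"ry":0,"rz":0},{"grip":-1,"dx":0,"dy":0,"dz":-15,"rx":0,"ry":0,"rz":0},{"grip":-1,"dx":0,"dy":0,"dz":-25,"rx":0,"ry":0,"rz":0},{"grip":-1,"dx":0,"dy":0,"dz":-25,"rx":0,"ry":0,"rz":0},{"grip":-1,"dx":0,"dy":0,"dz":-22,"rx":0,"ry":0,"rz":0},{"grip":-1,"dx":0,"dy":0,"dz":-12,"rx":0,"ry":0,"rz":0},{"grip":-1,"dx":0,"dy":0,"dz":-8,"rx":0,"ry":0,"rz":0}]' 20
python3 - <<'E'
from h import *
a,b=r.camera("scene"),r.camera("top")
cv2.imwrite("pics/s4.png",a)
cv2.imwrite("pics/v4.png",np.hstack([cv2.resize(a[150:290,260:400],(500,500),interpolation=cv2.INTER_CUBIC),cv2.resize(b[80:260,260:380],(300,500))]))
E
```

```text
time: 24.15
tool_pos: [0.6169, -0.004, 0.1013]
eef_rot: [3.141, -0.001, 3.072]
wrist_force: [0.7, -0.0, -0.8]
gripper_width: 0.0401
gripper_force: 20.0
```

View pics/v4.png

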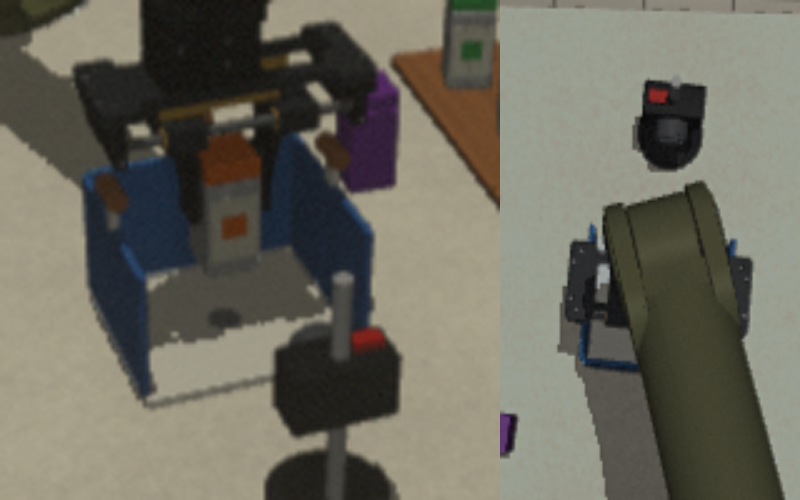

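The tin hangs upright over the floor mark with its label facing the camera lens. All three panels are standing and the toggles are clear of the gripper. One small correction and a settling pause, then I hand in.

```bash
python3 -m pendant '[{"grip":-1,"dx":0.5,"dy":0,"dz":3,"rx":0,"ry":0,"rz":0},{"grip":-1,"dx":0,"dy":0,"dz":0,"rx":0,"ry":0,"rz":0},{"grip":-1,"dx":0,"dy":0,"dz":0,"rx":0,"ry":0,"rz":0},{"grip":-1,"dx":0,"dy":0,"dz":0,"rx":0,"ry":0,"rz":0},{"grip":-1,"dx":0,"dy":0,"dz":0,"rx":0,"ry":0,"rz":0},{"grip":-1,"dx":0,"dy":0,"dz":0,"rx":0,"ry":0,"rz":0},{"grip":-1,"dx":0,"dy":0,"dz":0,"rx":0,"ry":0,"rz":0},{"grip":-1,"dx":0,"dy":0,"dz":0,"rx":0,"ry":0,"rz":0},{"grip":-1,"dx":0,"dy":0,"dz":0,"rx":0,"ry":0,"rz":0},{"grip":-1,"dx":0,"dy":0,"dz":0,"rx":0,"ry":0,"rz":0}]' 20
python3 -c "
from workcell import r
print(r.finish_job())"
```

```text
time: 25.5
tool_pos: [0.6178, -0.0049, 0.1051]
eef_rot: [3.141, 0.0, 3.071]
wrist_force: [-0.1, -0.7, -1.8]
gripper_width: 0.0398
gripper_force: 20.0
the job is handed in; nothing more can be done
None
```

I handed the job in at 25.5 s, with all three panels upright and the orange-lidded tin held over the floor mark at about 0.107 m, label towards the lens (lens height estimated at 0.105 m); the hand-in gave no verdict.

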